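Change the badge press over to the small die

ROBOT

A 7-joint arm with a two-finger parallel gripper is mounted at the origin on the work surface. World frame = base frame: x ahead of the robot, y to its left, z up, the work surface at z = 0. Lengths are in m, angles in rad, forces in N, time in s.
With the tool pointing down it reaches from about 0.4 to 0.875 m from the base axis. Payload 19.3 kg.
Tool frame: the origin (TCP) lies where the fingers leave the gripper's body, on its centre line; the fingertips stand bot.tip_reach ahead of it and the grasp point (between the pads) lies 54 mm ahead of it (bot.tip_reach is the distance from the TCP to the fingertips, in m); z points along the fingers, y is the line along which they close (so a half turn about z gives the same grasp; the last joint's range is limited). The gripper opens to 85 mm and grips with 20 to 120 N. Pads are 22 mm wide; open, the fingers measure 114 mm over their backs; the gripper's body (76 mm by 85 mm) begins 54 mm behind the grasp point. The pads swing forward as they close: fully open they stand 13 mm farther back than shut.
Start: joints at [-1.414, 0.521, -0.036, 1.599, 0.021, 1.021, -0.113], TCP at [0.141, 0.609, 0.304] pointing down, gripper open.
Joint ranges: [-2.91, 2.91], [-0.3, 2.13], [-1.5, 1.42], [0.17, 2.43], [-1.26, 4.41], [0.16, 1.93], [-2.52, 2.52]. Speed limits (rad/s): [1.89, 1.89, 2.39, 2.39, 3.01, 3.01, 3.01].

INTERFACE

Orientations are given as [roll, pitch, yaw] about the fixed x, y, z axes, in that order (R = Rz(yaw) Ry(pitch) Rx(roll)).
In Python, from workcell import bot gives the robot as it stands. The module is installed in compiled form; this text tells all that it offers.
- The arm moves only by the shell command python3 -m jog 'ROWS' [FORCE]. ROWS is JSON, a list that holds one entry, the list of rows, each a list of 7 numbers: the shift along the tool's x, y, z in mm, then the turn, a rotation vector about the tool's x, y, z in rad, then the opening, from 0 (shut) to 1 (fully open). In form: [[[tx, ty, tz, wx, wy, wz, fingers], ...]]. A call has 1 to 5 rows; each row shifts and turns the commanded pose from where the row before left it, along the tool's axes as they then stand; what a row does not reach is not made up. A row lasts 1/10 s, in which the tool goes at most 50 mm and 8.59 degrees, less where a joint would pass 70% of its speed; a pose out of reach is approached as far as the arm can. A call is refused whole if a number of a shift passes 50 or a number of a turn 0.15, either way. A call with a gripper value outside its range is refused whole. The fingers move at their own pace and stop on an object; FORCE is the grip in N (left out, the last holds). Time passes only in rows, so rows that do not move let the fingers close. It gives the time, the measured TCP pose, the force, the opening and the grip force at its end, in the units of the state.
- bot.observe(): the state, without advancing time (a new reading comes with each control period).
- bot.grab_frame(name): name is "scene" or "side" or "wrist"; returns a dict with "img" (420x560x3 uint8, red, green, blue), "intrinsics" (3x3 intrinsics, pixels), "R" (3x3) and "t" (3): a world point X has camera coordinates R X + t; the wrist camera has in their place "tool_from_camera" (4x4, takes a point from camera to tool coordinates, whose origin is the TCP and whose axes are the flange's). Camera axes: x right, y down, z forward; pixel columns grow to the right and rows downward; lengths in m; the calibration is good to about 2 mm. A picture is of the moment at which its call begins: read the wrist's pose just before it. There is no depth.
- bot.job_done(): hands the job in; it is judged then, once.
Trained networks look in a picture, given as the dict that the camera call returned (one of the last four; its "shot" number tells which), for a name from the list of things; names that differ only in an ending like _2 or _b are one class to them, and where a whole thing is asked for, a point or a joint stands for the part that bears it (a point fixed in the world has none). Each returns a list of dicts, best first, with "conf" (0 to 1); they miss things now and then, are a little off and sometimes report something else, mostly with a low value. They report only what shows in the picture. A call takes as long as a camera call. They do not tell look-alikes from the thing itself.
- bot.trace(query, picture): "region" (420x560 bool, what is visible of it).
- bot.spot_point(query, picture): "xyz" ([x, y, z] in m, in world coordinates, good to about 4 mm: a listed point, or the origin of a listed thing).
The state is a dict: "clock": time; "qpos": joint angles; "qd": joint speeds; "joint_efforts": joint torques, N m; "position": TCP position; "tool_rot": TCP orientation; "force": force on the tool from outside, world axes, zero at the start; "moment": the same for the moment, N m; "grip_width": finger opening in m; "finger_force": force on a finger pad.
Only numpy, scipy, OpenCV 4.12 (cv2) and the standard library are available. Lean on these libraries where they do the work, as an engineer would, in place of code of your own. Each camera call takes 0.05 s, during which the arm holds its last target. There are 200 camera calls.

TASK

Set the press up for small badges: stand the smaller of the two loose dies in the seat on the pulled-out shuttle and, pressing only lightly, turn it until its two lugs find the keyways and it drops fully home. Then push the shuttle all the way in under the press head and let go, leaving everything else on the table where it is.

Things in the scene. Friction and masses are not known exactly. Their poses are not given: they have to be found in the camera images.
- small_die: Smaller loose die, plain steel, 0.3-0.5 kg, 60 mm tall, upright on the table at any yaw; origin at the centre of its underside, z up. From the bottom: round pilot, diameter 46 mm, height 0-20 mm, foot chamfered 3 x 4 mm; two opposite lugs (see small_die_lug); round body, diameter 58 mm, height 20-60 mm, dished top. Half a turn looks and fits the same.
- small_die_lug (a point): Outer end of the small die's +y lug, at mid height: 35 mm from the die's axis, 14 mm above its underside. The two lugs point along the die's own +y and -y, are 12 mm wide, stand at 8-20 mm height and show 6 mm beyond the body from above. Fingertips more than 24 mm above the underside clear them at any angle.
- large_die: Larger loose die, not wanted now: same shape and height (60 mm), body diameter 74 mm, pilot 62 mm, lugs out to 44 mm, 0.6 kg. Origin at the centre of its underside. Leave it where it stands. Either die may stand in either of two places.
- press: Green badge press fixed to the table; origin on the table under its head's axis, z up. Bed 124 mm wide (x), y from +78 to -298 mm, 36 mm high at the rails. Column at x 70-120 mm and arm over the head (x -45 to 120, y -35 to 35 mm), 255 mm high; pivot boss at y +-54 mm, up to 248 mm. A hand lever on the +y side rises to 440 mm. The shuttle slides along y.
- press_head (a point): Centre of the lower face of the fixed upper die, diameter 64 mm, over the press's origin, 118 mm above the table. A die that is home in the seat (top 92 mm above the table) passes under it.
- shuttle (a joint): Travel of the shuttle along the bed, m. 0 = fully in, the seat under the press head, against the stop. It starts pulled out at 0.17-0.20 (towards the press's -y) and stays where it is left; about 5 N and a little damping resist it.
- seat (a point): Centre of the seat at the top face of its steel ring, 52 mm above the table; moves with the shuttle; axes as the press's (y along the slide, -y outwards to the knob). Ring: outer diameter 92 mm, bore 49 mm, 24 mm deep. Die underside 8 mm below this point: pilot in the bore, lugs lying on the ring's face. 20 mm below: fully home, body resting on the ring.
- seat_floor (a point): Centre of the floor of the seat's bore, 24 mm below the seat point. Two opposite keyways, 15 mm wide, full depth, run from the bore out to 37 mm radius. The ring is clamped (does not turn) at a new angle each time: keyways within 0.70 rad either side of the slide direction, not reported: see or feel for it. A lug enters within about 0.05 rad.
- knob (a point): Centre of the top of the shuttle's upright black knob, a cylinder of diameter 24 mm, 30 to 86 mm above the table, 135 mm out from the seat's centre along the press's -y, on a rod of diameter 14 mm at 37 mm height. It can be pinched from above or pushed.
- water_bottle: Clear water bottle, black cap, diameter 66 mm, 210 mm tall, standing; origin at the centre of its underside. Leave alone.
- pen_stand: White square pen stand with markers, 70 x 70 mm, about 160 mm tall with the pens; origin at the centre of its underside. Leave alone.
- carton: Open cardboard carton of badge blanks, 200 x 150 mm, 100 mm high plus open flaps; origin at the centre of its underside. Leave alone.
Not all that is in view belongs to the job. What is shaped like the small_die but yellow is not meant.

How it is judged:
On the way:
1. the small die is fully home in the seat (lugs down in the keyways) while the shuttle is still out (z of small_die in the frame of seat below -0.018 m and horizontal distance between small_die and seat below 0.004 m and value of joint shuttle above 0.12 m), for 0.3 s.
At the end, for the whole second after the job is handed in: The small die sits fully home in the seat (underside within 2 mm of its 20 mm depth, upright, at rest) and the shuttle is in against its stop (within 5 mm), the gripper clear (z of small_die in the frame of seat below -0.018 m and horizontal distance between small_die and seat below 0.004 m and angle between small_die's own z axis and vertical below 0.05 rad and value of joint shuttle below 0.005 m and linear speed of small_die below 0.02 m/s); the robot touches nothing.
It fails at once if the small die is pressed hard against the press (over 70 N) (contact force between small_die and press above 70 N).
It fails at once if the large die is moved more than 25 mm (distance of large_die from where it was at the start of the episode above 0.025 m).
It fails at once if the bottle, pen stand or carton is moved more than 40 mm (distance of any of water_bottle, pen_stand, carton from where it was at the start of the episode above 0.04 m).
It also fails if it takes over 72 s, if anything falls off the work surface, if the arm or the gripper's body presses on something with over 40 N, if the wrist force passes 120 N, or if a joint passes its speed limit or range.

## Working session

There is one attempt and no reset: what is moved stays moved. The work goes in short steps, Python scripts to look and compute and a shell command to move; the robot and the scene stay as the last step left them, time stands still between calls to the robot, and variables do not carry over. Pictures are saved under pics/ and viewed, at most 10 in all, crops included, and the job is handed in when it is done.

```bash
mkdir -p pics; cat > h.py <<'E'
import numpy as np, cv2
from workcell import bot
def snap(name,fn=None):
    s=bot.observe(); p=bot.grab_frame(name)
    if fn: cv2.imwrite('pics/'+fn,p['img'][:,:,::-1])
    return s,p
E
python3 - <<'E'
from h import *
print(bot.tip_reach); s=bot.observe(); print(s['position'],s['tool_rot'])
ims=[]
for c in ['scene','side']:
    s,p=snap(c); ims.append(p['img'])
    for q in ['small_die','small_die_lug','large_die','press','press_head','seat','seat_floor','knob','water_bottle','pen_stand','carton']:
        for d in bot.spot_point(q,p)[:3]:
            x=np.array(d['xyz']); u=p['intrinsics']@(p['R']@x+p['t']); print(c,q,np.round(x,3),round(d['conf'],2),np.round(u[:2]/u[2]))
cv2.imwrite('pics/scene.png',ims[0][:,:,::-1]);cv2.imwrite('pics/side.png',ims[1][:,:,::-1])
E
```

```text
0.0726
[0.14051105 0.60874536 0.30333036] [-3.14047265e+00  6.71171496e-05  2.91477481e+00]
scene small_die [ 0.608 -0.314  0.003] 0.89 [174. 216.]
scene small_die [ 0.594 -0.421 -0.002] 0.79 [144. 210.]
scene small_die [ 0.608 -0.201 -0.001] 0.78 [208. 221.]
scene small_die_lug [ 0.581 -0.332  0.015] 0.85 [171. 207.]
scene small_die_lug [ 0.682 -0.313  0.011] 0.8 [166. 230.]
scene small_die_lug [ 0.63  -0.402  0.015] 0.56 [144. 214.]
scene large_die [ 0.463 -0.308  0.003] 0.79 [190. 188.]
scene large_die [0.622 0.538 0.001] 0.55 [447. 256.]
scene large_die [ 0.606 -0.311  0.   ] 0.31 [175. 216.]
scene press [0.523 0.266 0.002] 0.76 [358. 222.]
scene press [ 0.607 -0.313  0.001] 0.54 [174. 216.]
scene press_head [0.524 0.266 0.117] 0.86 [362. 194.]
scene seat [0.544 0.078 0.054] 0.87 [299. 206.]
scene seat [0.523 0.264 0.12 ] 0.68 [361. 193.]
scene seat_floor [0.541 0.08  0.03 ] 0.72 [299. 211.]
scene seat_floor [ 0.464 -0.308  0.002] 0.41 [190. 189.]
scene knob [ 0.553 -0.053  0.087] 0.62 [257. 195.]
scene water_bottle [ 0.451  0.447 -0.001] 0.58 [415. 215.]
scene pen_stand [ 0.763 
[... 254 characters left out ...]
all_die [ 0.592 -0.422  0.004] 0.66 [364. 351.]
side small_die_lug [ 0.578 -0.208  0.016] 0.91 [316. 288.]
side small_die_lug [ 0.581 -0.324  0.017] 0.84 [340. 320.]
side small_die_lug [ 0.684 -0.311  0.017] 0.68 [368. 301.]
side large_die [ 0.459 -0.304 -0.   ] 0.87 [297. 336.]
side press [0.523 0.264 0.003] 0.61 [235. 200.]
side press_head [0.526 0.266 0.12 ] 0.97 [233. 174.]
side seat [0.541 0.078 0.054] 0.94 [262. 221.]
side seat_floor [0.547 0.08  0.026] 0.97 [263. 226.]
side knob [ 0.555 -0.053  0.09 ] 0.92 [284. 239.]
side water_bottle [ 0.453  0.446 -0.001] 0.71 [200. 178.]
side water_bottle [ 0.761 -0.161  0.002] 0.32 [357. 257.]
side pen_stand [ 0.758 -0.157 -0.   ] 0.6 [356. 257.]
```

View pics/scene.png

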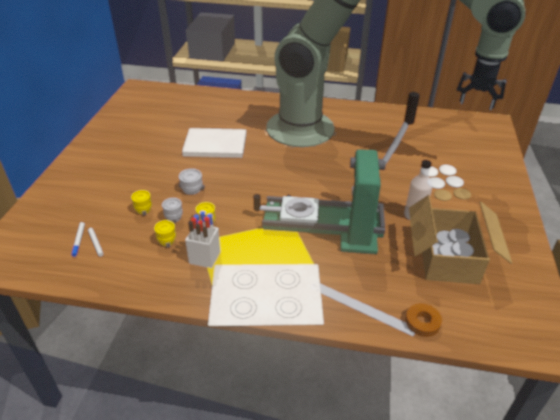

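View pics/side.png

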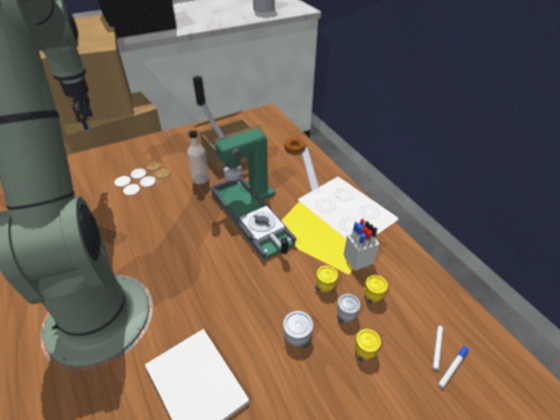

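The two plain steel candidates in the scene view are at (173,209), smaller, z≈0 at (0.610,-0.312), and at (190,181), larger. The three yellow look-alikes at (141,201), (165,233) and (205,213) are not meant. The press shuttle is pulled out, with the seat at (299,207) and the knob at (257,202). The smaller plain one fits, and I'll confirm it in a crop.

```bash
cat >> h.py <<'E'
def axes(yaw): return np.array([[np.cos(yaw),np.sin(yaw),0],[np.sin(yaw),-np.cos(yaw),0],[0,0,-1.]])
def todo(target,yaw=None):
    "world delta -> tool mm, in present axes; yaw change as tool z turn"
    s=bot.observe(); y=s['tool_rot'][2]; d=np.array(target)-s['position']
    print('pos',np.round(s['position'],4),'rpy',np.round(s['tool_rot'],3),'tool mm',np.round(axes(y)@d*1000,1))
    if yaw is not None: print('turn wz',round(-((yaw-y+np.pi)%(2*np.pi)-np.pi),3),'at target axes mm',np.round(axes(yaw)@d*1000,1))
E
python3 - <<'E'
from h import *
_,a=snap('scene'); _,b=snap('side')
P=[p['intrinsics']@np.c_[p['R'],p['t']] for p in (a,b)]
for u,v in [((412,98),(198,80)),((383,165),(220,130)),((173,206),(348,303))]:
    X=cv2.triangulatePoints(P[0],P[1],np.array(u,float),np.array(v,float)); print((X[:3]/X[3]).ravel().round(3))
c1=cv2.resize(a['img'][160:260,110:235],None,fx=3,fy=3,interpolation=2); c2=cv2.resize(b['img'][250:370,270:420],None,fx=2.5,fy=2.5,interpolation=2)
cv2.imwrite('pics/crop.png',np.hstack([c1,c2])[:,:,::-1])
w=bot.grab_frame('wrist'); print(w['tool_from_camera'].round(3),w['intrinsics'].round(0))
t=bot.trace('small_die',a); print([(d['conf'],int(d['region'].sum()),np.argwhere(d['region']).mean(0).round()) for d in t])
todo([0.42,0.2,0.40]); todo([.61,-.312,.304],1.1)
E
```

```text
[0.48  0.365 0.428]
[0.529 0.322 0.247]
[ 0.614 -0.308  0.051]
[[ 0.    -0.956 -0.293  0.074]
 [ 1.     0.     0.    -0.001]
 [-0.    -0.293  0.956 -0.07 ]
 [ 0.     0.     0.     1.   ]] [[329.   0. 278.]
 [  0. 329. 211.]
 [  0.   0.   1.]]
[(0.79, 392, array([201., 141.])), (0.73, 446, array([232., 165.])), (0.71, 359, array([209., 172.])), (0.6, 181, array([208., 205.]))]
pos [0.1406 0.609  0.3039] rpy [-3.142  0.     2.915] tool mm [-364.3 -335.7  -96.1]
pos [0.1406 0.609  0.3039] rpy [-3.142  0.     2.915] tool mm [-6.645e+02 -7.918e+02 -1.000e-01]
turn wz 1.815 at target axes mm [-6.078e+02  8.361e+02 -1.000e-01]
```

View pics/crop.png

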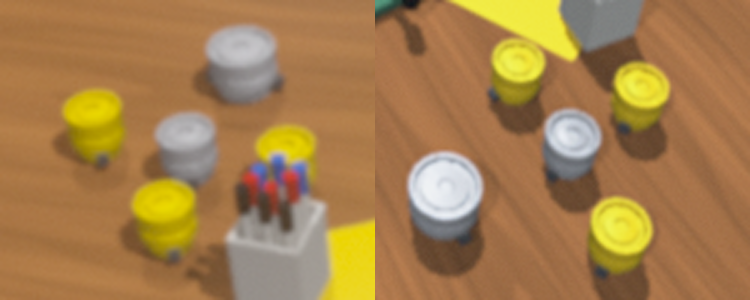

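The crops confirm it: the small plain steel die is in the middle of the three yellow ones, and the bigger plain one is the large die. Moving round past the lever (top at about 0.48, 0.365, 0.43).

```bash
python3 -m jog '[[[-29,-30,0,0,0,0,1],[-29,-30,0,0,0,0,1],[-29,-30,0,0,0,0,1],[-29,-30,0,0,0,0,1],[-29,-30,0,0,0,0,1]]]' 
python3 -m jog '[[[-29,-30,0,0,0,0,1],[-29,-30,0,0,0,0,1],[-29,-30,0,0,0,0,1],[-29,-30,0,0,0,0,1],[-29,-30,0,0,0,0,1]]]'
python3 - <<'E'
from h import *
print(bot.observe()['qpos'])
todo([.57,-.27,.304],1.1)
E
```

```text
clock: 1.9
position: [0.2487, 0.4287, 0.304]
tool_rot: [3.141, 0.0, 2.915]
force: [-0.2, 0.8, -0.1]
grip_width: 0.0854
finger_force: 0.0
clock: 2.4
position: [0.3563, 0.2499, 0.3042]
tool_rot: [3.141, 0.0, 2.915]
force: [0.2, 0.6, 0.6]
grip_width: 0.0858
finger_force: 0.0
[-0.82367682  0.21897321  0.08859034  2.07677108 -0.02578694  0.84615602
  0.62393966]
pos [0.3563 0.2499 0.3042] rpy [3.141 0.    2.915] tool mm [-3.251e+02 -4.586e+02  2.000e-01]
turn wz 1.815 at target axes mm [-3.664e+02  4.263e+02  2.000e-01]
```

```bash
for i in 1; do python3 -m jog '[[[-27,-38,0,0,0,0,1],[-27,-38,0,0,0,0,1],[-27,-38,0,0,0,0,1],[-27,-38,0,0,0,0,1],[-27,-38,0,0,0,0,1]]]'; python3 -m jog '[[[-27,-38,0,0,0,0,1],[-27,-38,0,0,0,0,1],[-27,-38,0,0,0,0,1],[-27,-38,0,0,0,0,1],[-27,-38,0,0,0,0,1]]]'; python3 -m jog '[[[-27,-38,0,0,0,0,1],[-27,-38,0,0,0,0,1],[0,0,0,0,0,0.15,1],[0,0,0,0,0,0.15,1],[0,0,0,0,0,0.15,1]]]';  python3 -m jog '[[[0,0,0,0,0,0.15,1],[0,0,0,0,0,0.15,1],[0,0,0,0,0,0.15,1],[0,0,0,0,0,0.15,1],[0,0,0,0,0,0.15,1]]]'; python3 -m jog '[[[0,0,0,0,0,0.15,1],[0,0,0,0,0,0.15,1],[0,0,0,0,0,0.15,1],[0,0,0,0,0,0.15,1],[0,0,0,0,0,0,1]]]'; done | tail -6
python3 - <<'E'
from h import *
print(bot.observe()['qpos'])
s,p=snap('wrist','w1.png')
from scipy.spatial.transform import Rotation as Ro
T=np.eye(4);T[:3,:3]=Ro.from_euler('xyz',s['tool_rot']).as_matrix();T[:3,3]=s['position']
Ci=np.linalg.inv(T@p['tool_from_camera'])
for q in ['small_die','small_die_lug','large_die']:
    for d in bot.spot_point(q,p)[:5]:
        x=np.append(d['xyz'],1);u=p['intrinsics']@(Ci@x)[:3];print(q,x[:3].round(4),round(d['conf'],2),(u[:2]/u[2]).round())
E
```

```text
clock: 4.9
position: [0.569, -0.2654, 0.3037]
tool_rot: [-3.141, 0.0, 1.112]
force: [-0.8, 0.2, -0.1]
grip_width: 0.0854
finger_force: 0.0
[-0.1466391   0.65608562  0.78724072  1.61996681 -0.51065174  1.08279436
  0.32379513]
small_die [ 6.145e-01 -3.101e-01  5.000e-04] 0.96 [329. 195.]
small_die [ 0.7147 -0.2963 -0.001 ] 0.75 [406. 145.]
small_die [ 6.112e-01 -2.015e-01 -4.000e-04] 0.7 [286. 108.]
small_die [ 0.5945 -0.4226  0.0022] 0.66 [351. 279.]
small_die [ 0.7654 -0.1654 -0.0019] 0.46 [409.   3.]
small_die_lug [ 0.6873 -0.3138  0.019 ] 0.95 [394. 173.]
small_die_lug [ 0.5814 -0.3202  0.0144] 0.88 [308. 218.]
small_die_lug [ 0.6249 -0.4014  0.0115] 0.86 [369. 259.]
small_die_lug [ 0.5763 -0.2045  0.0125] 0.73 [258. 126.]
large_die [ 0.4588 -0.303   0.0016] 0.86 [210. 244.]
```

View pics/w1.png

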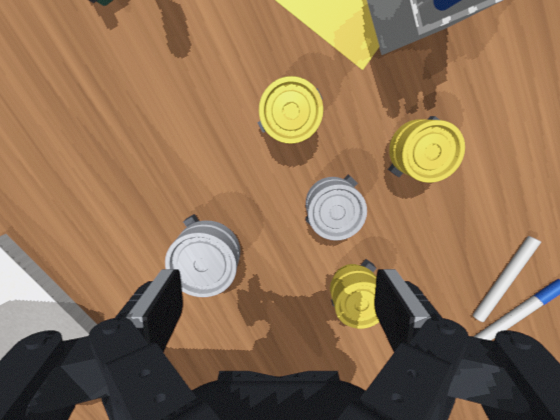

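The small die's top is at (337,211), with one lug at (351,182). The large die is at (203,262) and the yellow ones are at (291,110), (428,150) and (361,298).

```bash
cat >> h.py <<'E'
from scipy.spatial.transform import Rotation as Ro
def cam(s,p):
    T=np.eye(4);T[:3,:3]=Ro.from_euler('xyz',s['tool_rot']).as_matrix();T[:3,3]=s['position']
    return T@p['tool_from_camera']
def ray(s,p,uv,z):
    C=cam(s,p); d=C[:3,:3]@np.linalg.solve(p['intrinsics'],[uv[0],uv[1],1]); o=C[:3,3]
    return o+d*(z-o[2])/d[2]
E
python3 - <<'E'
from h import *
s,p=snap('wrist')
c=ray(s,p,(337,211),.06); l=ray(s,p,(351,181),.02); print(c,l,np.arctan2(*(l-c)[1::-1]),np.hypot(*(l-c)[:2]))
m=bot.trace('small_die',p)
for d in m: print(d['conf'],d['region'].sum(),np.argwhere(d['region']).mean(0)[::-1])
for q in ['small_die','small_die_lug']:
    print([np.round(d['xyz'],4) for d in bot.spot_point(q,p)[:4]])
E
```

```text
[ 0.6131744  -0.31151511  0.06      ] [ 0.64171449 -0.30080529  0.02      ] 0.35899430570796204 0.030483393741987254
0.75 3811 [426.31828916 150.36184728]
0.67 2693 [354.28295581 294.60081693]
0.67 3404 [291.37455934 109.44623972]
0.64 3185 [335.35353218 207.86059655]
[array([ 0.7152, -0.2983,  0.0039]), array([ 0.5921, -0.4226,  0.002 ]), array([ 0.6147, -0.3104,  0.0012]), array([ 0.6089, -0.2027, -0.0017])]
[array([ 0.6846, -0.3161,  0.0161]), array([ 0.5771, -0.2064,  0.0146]), array([ 0.5831, -0.3181,  0.0166]), array([ 0.6239, -0.4005,  0.0106])]
```

```bash
python3 -m jog '[[[0,0,0,0,0,0.15,1],[0,0,0,0,0,0.15,1],[0,0,0,0,0,0,1]]]'|grep rot
python3 -c "
from h import *
todo([.6133,-.3112,.18])"
```

```text
tool_rot: [3.142, 0.001, 0.813]
pos [ 0.5689 -0.2657  0.3038] rpy [3.142e+00 1.000e-03 8.130e-01] tool mm [ -2.5  63.6 123.8]
```

```bash
python3 -m jog '[[[-1,32,15,0,0,0,1],[-1.5,31.6,15,0,0,0,1],[0,0,47,0,0,0,1],[0,0,46,0,0,0,1],[0,0,0,0,0,0,1]]]'|grep pos
python3 - <<'E'
from h import *
s,p=snap('wrist')
for q in ['small_die','small_die_lug']:
    print(q,[(np.round(d['xyz'],4),round(d['conf'],2)) for d in bot.spot_point(q,p)[:4]])
im=p['img'].copy()
C=np.linalg.inv(cam(s,p))
for r,z,col in ((29,.06,(255,0,0)),):
  for a in np.arange(0,6.3,.15):
    u=p['intrinsics']@(C@[.6133+r/1e3*np.cos(a),-.3112+r/1e3*np.sin(a),z,1])[:3]; cv2.circle(im,tuple(int(v) for v in u[:2]/u[2]),1,col,-1)
cv2.imwrite('pics/w2.png',im[:,:,::-1])
todo([.6133,-.3112,.097])
E
```

```text
position: [0.6115, -0.3098, 0.1755]
small_die [(array([ 0.611 , -0.2031,  0.0017]), 0.79), (array([ 0.5934, -0.4236,  0.0009]), 0.78), (array([ 0.7136, -0.2968, -0.0013]), 0.74), (array([ 0.6169, -0.3101,  0.0031]), 0.73)]
small_die_lug [(array([ 0.6854, -0.3136,  0.0156]), 0.88), (array([ 0.6296, -0.4004,  0.0138]), 0.64)]
pos [ 0.6139 -0.3119  0.1833] rpy [ 3.139 -0.     0.817] tool mm [ 0.1 -0.9 86.3]
```

View pics/w2.png

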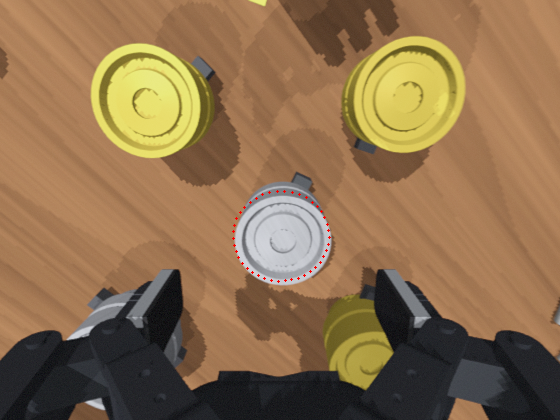

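```bash
python3 -m jog '[[[-1,0,40,0,0,0,1],[0,0,30,0,0,0,1],[0,0,15,0,0,0,1],[0,0,0,0,0,0,1]]]' 40|grep -E 'pos|force'
python3 -m jog '[[[0,0,0,0,0,0,0.3],[0,0,0,0,0,0,0.3],[0,0,0,0,0,0,0.3],[0,0,0,0,0,0,0.3],[0,0,0,0,0,0,0.3]]]' 40
python3 - <<'E'
from h import *
s,p=snap('wrist','w3.png')
print(bot.observe()['position'],bot.observe()['qpos'])
E
```

```text
position: [0.6129, -0.3119, 0.0963]
force: [-0.7, -0.2, 0.4]
finger_force: 0.0
clock: 7.15
position: [0.6133, -0.3122, 0.0982]
tool_rot: [3.14, -0.001, 0.815]
force: [-3.5, 2.6, 11.9]
grip_width: 0.0571
finger_force: 40.5
[ 0.61331066 -0.31226379  0.09814069] [ 6.69772534e-04  9.93600853e-01  6.68571232e-01  1.56545458e+00
 -7.59433220e-01  8.55377362e-01  2.07535130e-01]
```

```bash
python3 -m jog '[[[0,0,-20,0,0,0,0.3],[0,0,-40,0,0,0,0.3],[0,0,-40,0,0,0,0.3],[0,0,-40,0,0,0,0.3],[0,0,0,0,0,0,0.3]]]' 60
python3 - <<'E'
from h import *
todo([.60,-.04,.24],2.16)
E
```

```text
clock: 7.7
position: [0.6138, -0.3135, 0.2432]
tool_rot: [3.134, -0.002, 0.814]
force: [1.2, -0.6, -3.6]
grip_width: 0.0562
finger_force: 66.7
pos [ 0.6138 -0.3135  0.2432] rpy [ 3.134e+00 -2.000e-03  8.140e-01] tool mm [ 189.4 -197.7    3.2]
turn wz -1.346 at target axes mm [235.  140.5   3.2]
```

```bash
python3 -m jog '[[[31,-33,0,0,0,0,0.3],[31,-33,0,0,0,0,0.3],[31,-33,0,0,0,0,0.3],[31,-33,0,0,0,0,0.3],[31,-33,0,0,0,0,0.3]]]'|grep -E 'pos|width'
python3 -m jog '[[[31,-33,0,0,0,0,0.3],[0,0,0,0,0,-0.15,0.3],[0,0,0,0,0,-0.15,0.3],[0,0,0,0,0,-0.15,0.3],[0,0,0,0,0,-0.15,0.3]]]'|grep -E 'pos|width'
python3 -m jog '[[[0,0,0,0,0,-0.15,0.3],[0,0,0,0,0,-0.15,0.3],[0,0,0,0,0,-0.15,0.3],[0,0,0,0,0,-0.15,0.3],[0,0,0,0,0,-0.15,0.3]]]'|grep -E 'pos|width'
python3 -m jog '[[[0,0,0,0,0,0,0.3],[0,0,0,0,0,0,0.3]]]'
python3 - <<'E'
from h import *
s,p=snap('wrist','w4.png')
print(s['position'],s['tool_rot'],s['qpos'])
C=np.linalg.inv(cam(s,p))
for q in ['seat','seat_floor','knob','press_head','small_die','small_die_lug']:
    for d in bot.spot_point(q,p)[:2]:
        u=p['intrinsics']@(C@np.append(d['xyz'],1))[:3]; print(q,np.round(d['xyz'],4),round(d['conf'],2),(u[:2]/u[2]).round())
E
```

```text
position: [0.5984, -0.0842, 0.2366]
grip_width: 0.0564
position: [0.596, -0.0407, 0.2366]
grip_width: 0.0567
position: [0.596, -0.041, 0.2366]
grip_width: 0.0561
clock: 9.4
position: [0.5961, -0.041, 0.2364]
tool_rot: [3.141, 0.0, 2.16]
force: [0.4, 0.8, -5.3]
grip_width: 0.0564
finger_force: 66.7
[ 0.59610994 -0.04103938  0.2363745 ] [3.14121266e+00 6.14659792e-05 2.15970351e+00] [-0.35841685  0.60884593  0.48518802  1.75747352 -0.35869565  0.86375092
  0.87747975]
seat [0.5409 0.0783 0.0522] 0.68 [308.  25.]
seat_floor [0.5397 0.0807 0.0269] 0.84 [306.  29.]
knob [ 0.5562 -0.0545  0.0849] 0.85 [220. 204.]
small_die [ 0.6033 -0.0407  0.136 ] 0.74 [289. 254.]
small_die_lug [ 0.4604 -0.3062  0.0027] 0.41 [ 36. 323.]
```

View pics/w4.png

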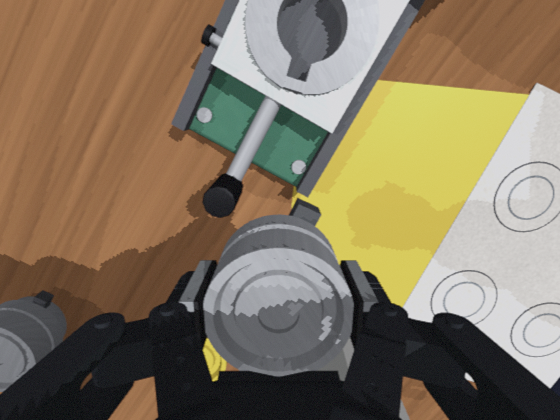

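The ring is at the top, centre about (308,25), with one keyway at (299,70). The held die has its lug at (305,212). Moving forward to see the whole ring.

```bash
python3 -m jog '[[[22,6,0,0,0,0,0.3],[22,6,0,0,0,0,0.3],[0,0,0,0,0,0,0.3]]]'|grep -E 'pos|width'
python3 - <<'E'
from h import *
s,p=snap('wrist')
print(s['position'],s['tool_rot'])
C=np.linalg.inv(cam(s,p))
for q in ['seat','seat_floor','knob','small_die','small_die_lug']:
    for d in bot.spot_point(q,p)[:1]:
        u=p['intrinsics']@(C@np.append(d['xyz'],1))[:3]; print(q,np.round(d['xyz'],4),round(d['conf'],2),(u[:2]/u[2]).round())
cv2.imwrite('pics/w5.png',cv2.resize(p['img'][0:270,180:440],None,fx=2.2,fy=2.2,interpolation=2)[:,:,::-1])
E
```

```text
position: [0.5809, 0.0056, 0.2356]
grip_width: 0.0569
[0.58092697 0.00561352 0.23561559] [ 3.14158872e+00 -1.80565296e-03  2.16760898e+00]
seat [0.5412 0.0789 0.0562] 0.85 [290.  97.]
seat_floor [0.5408 0.0835 0.0267] 0.77 [292.  93.]
knob [ 0.5534 -0.053   0.0892] 0.56 [201. 265.]
small_die [0.5843 0.0081 0.1385] 0.78 [286. 250.]
```

View pics/w5.png

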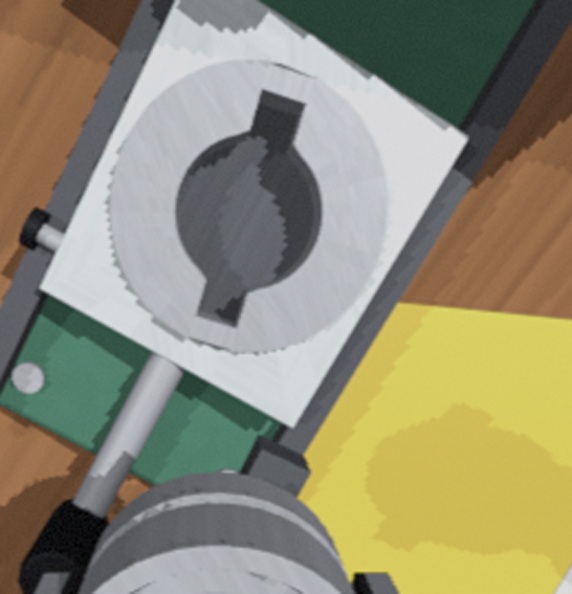

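Enlarged crop: the keyway outer ends are at crop (284,97) and (217,320), the ring centre is at about (248,206), and the held die's lug end is at about (285,449). Computing both angles.

```bash
python3 - <<'E'
from h import *
s,p=snap('wrist'); print(s['position'],s['tool_rot'])
f=lambda u,v,z: ray(s,p,(180+(u+.5)/2.2-.5,(v+.5)/2.2-.5),z)
A=f(284,97,.052);B=f(217,320,.052); print('key',A,B,'mid',(A+B)/2,np.hypot(*(A-B)[:2]),'ang',np.arctan2(*(A-B)[1::-1]))
# edges direction of keyway sides
for a,b in (((262,90),(252,128)),((305,103),(293,150)),((198,313),(212,272)),((236,327),(246,290))):
    d=f(*a,.052)-f(*b,.052); print('side',np.arctan2(d[1],d[0])%np.pi)
O=s['position']
for z in (.146,.152,.158):
    e=f(285,449,z)-O; print('lug',z,np.hypot(*e[:2]),np.arctan2(e[1],e[0]))
    a,b=f(262,437,z),f(308,461,z); d=b-a; print(' width',np.hypot(*d[:2]),'normal',(np.arctan2(d[1],d[0])+np.pi/2)%np.pi)
# ring outline by hough
g=cv2.cvtColor(p['img'],cv2.COLOR_RGB2GRAY)
todo([*((A+B)/2)[:2],.18])
E
```

```text
[0.58167173 0.00164047 0.23592747] [-3.14149103e+00  3.70185924e-04  2.16362946e+00]
key [0.53343478 0.11116202 0.052     ] [0.55477621 0.0415476  0.052     ] mid [0.54410549 0.07635481 0.052     ] 0.07281225545255114 ang 1.8682662091466276
side 1.8973920265964384
side 1.9231175597007522
side 1.822907435131591
side 1.9044211894727117
lug 0.146 0.03232946635695032 1.6628738349457608
 width 0.012129819762911146 normal 1.673692168547839
lug 0.152 0.03355526888804744 1.7025105239794205
 width 0.011674261423052551 normal 1.6736921685478396
lug 0.158 0.03483003223150264 1.739300226680028
 width 0.011218703083193844 normal 1.67369216854784
pos [0.5816 0.0017 0.2359] rpy [-3.141  0.     2.164] tool mm [82.9 10.6 55.9]
```

```bash
python3 -m jog '[[[0,0,0,0,0,-0.1,0.3],[0,0,0,0,0,-0.1,0.3],[0,0,0,0,0,0,0.3],[0,0,0,0,0,0,0.3],[0,0,0,0,0,0,0.3]]]'|grep -E 'pos|rot'
python3 - <<'E'
from h import *
S=[]
for i in range(3):
    s,p=snap('wrist'); S.append(np.r_[s['position'],s['tool_rot'][2]])
    for q in ['seat','seat_floor']:
        for d in bot.spot_point(q,p)[:1]: print(q,np.round(d['xyz'],4),round(d['conf'],2))
print(np.round(S,4))
cv2.imwrite('pics/w6.png',cv2.resize(p['img'][0:300,160:440],None,fx=2,fy=2,interpolation=2)[:,:,::-1])
np.savez('w6.npz',pos=s['position'],rot=s['tool_rot'])
E
```

```text
position: [0.5815, 0.0022, 0.2359]
tool_rot: [-3.141, 0.0, 2.362]
seat [0.5411 0.0815 0.0521] 0.55
seat_floor [0.5425 0.0837 0.0271] 0.95
seat_floor [0.542  0.0845 0.0276] 0.66
seat [0.5428 0.0788 0.0542] 0.63
seat_floor [0.5401 0.0844 0.0292] 0.76
[[5.8150e-01 2.2000e-03 2.3590e-01 2.3620e+00]
 [5.8160e-01 2.5000e-03 2.3590e-01 2.3637e+00]
 [5.8160e-01 2.5000e-03 2.3590e-01 2.3644e+00]]
```

View pics/w6.png

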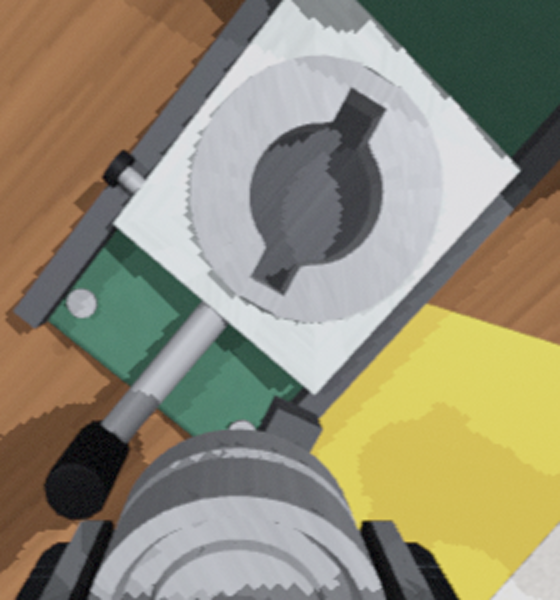

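```bash
python3 - <<'E'
from h import *
s,p=snap('wrist')
f=lambda u,v,z: ray(s,p,(160+(u+.5)/2-.5,(v+.5)/2-.5),z)
A=f(369,97,.052);B=f(267,286,.052); M=(A+B)/2; print('mid',M,np.hypot(*(A-B)[:2]),'ang',np.arctan2(*(A-B)[1::-1]))
L,R=f(249,193,.052),f(383,193,.052); print('bore LR',L,R,(L+R)/2,np.hypot(*(L-R)[:2]))
L,R=f(187,190,.052),f(442,190,.052); print('ring',(L+R)/2,np.hypot(*(L-R)[:2]))
T,Bo=f(315,55,.052),f(315,323,.052); print('ring TB',(T+Bo)/2,np.hypot(*(T-Bo)[:2]))
O=s['position']
for z in (.146,.158):
    e=f(301,410,z)-O; a,b=f(280,396,z),f(322,423,z); d=b-a
    print('lug',z,np.hypot(*e[:2]),np.arctan2(e[1],e[0]),'w',np.hypot(*d[:2]),'normal',(np.arctan2(d[1],d[0])+np.pi/2)%np.pi)
# die top circle for lateral offset: image left/right edges of die body at top
todo([.5428,.0795,.165])
E
```

```text
mid [0.54253623 0.08064204 0.052     ] 0.07376387459554828 ang 1.8734169324096266
bore LR [0.52487299 0.06376978 0.052     ] [0.5590673  0.09857555 0.052     ] [0.54197014 0.08117266 0.052     ] 0.0487923386532069
ring [0.54082705 0.08147963 0.052     ] 0.09273412450752244
ring TB [0.54261412 0.08008925 0.052     ] 0.0922170900413985
lug 0.146 0.03211408690515216 1.8520182195874342 w 0.01290775285350243 normal 1.7848147038251425
lug 0.158 0.03459822353219368 1.931194981880616 w 0.011938141454472929 normal 1.7848147038251447
pos [0.5815 0.0024 0.2359] rpy [-3.142  0.     2.365] tool mm [81.7 27.8 70.9]
```

```bash
python3 -c "
from h import *
todo([.5424,.0805,.16])"
python3 -m jog '[[[40,14,0,0,0,0,0.3],[42,14.5,0,0,0,0,0.3],[0,0,40,0,0,0,0.3],[0,0,31,0,0,0,0.3],[0,0,0,0,0,0,0.3]]]'|grep -E 'pos|rot|force'
python3 -m jog '[[[0,0,0,0,0,0,0.3],[0,0,0,0,0,0,0.3]]]'|grep -E 'force'
python3 -c "
from h import *
todo([.5424,.0805,.148])"
```

```text
pos [0.5815 0.0024 0.2359] rpy [-3.142  0.     2.365] tool mm [82.7 28.2 75.9]
position: [0.5414, 0.0804, 0.1621]
tool_rot: [-3.137, -0.003, 2.365]
force: [0.1, 0.2, -3.6]
finger_force: 66.4
force: [0.4, 0.3, -4.2]
finger_force: 66.4
pos [0.5439 0.0799 0.1665] rpy [3.140e+00 1.000e-03 2.364e+00] tool mm [ 1.5 -0.6 18.5]
```

```bash
python3 -m jog '[[[1,-0.5,8,0,0,0,0.3],[0,0,4,0,0,0,0.3],[0,0,4,0,0,0,0.3],[0,0,0,0,0,0,0.3]]]'|grep -E 'pos|force:'
python3 -m jog '[[[0,0,2,0,0,0,0.3],[0,0,2,0,0,0,0.3],[0,0,0,0,0,0,0.3]]]'|grep -E 'pos|force:'
```

```text
position: [0.5418, 0.0805, 0.1484]
force: [-1.1, 0.0, -4.4]
finger_force: 66.5
position: [0.542, 0.0806, 0.1447]
force: [0.7, 0.1, -4.6]
finger_force: 66.5
```

```bash
for i in 1; do python3 -m jog '[[[0,0,1.5,0,0,0,0.3],[0,0,1.5,0,0,0,0.3],[0,0,0,0,0,0,0.3]]]'|grep -E 'pos|force:'
python3 -m jog '[[[0,0,1,0,0,0,0.3],[0,0,1,0,0,0,0.3],[0,0,0,0,0,0,0.3]]]'|grep -E 'pos|force:'; done
```

```text
position: [0.542, 0.0806, 0.1418]
force: [0.3, 0.7, -5.8]
finger_force: 66.6
position: [0.542, 0.0806, 0.1398]
force: [0.2, 1.5, -3.8]
finger_force: 66.9
```

```bash
python3 -m jog '[[[0,0,1,0,0,0,0.3],[0,0,1,0,0,0,0.3],[0,0,0,0,0,0,0.3]]]'|grep -E 'pos|force'
python3 -m jog '[[[0,0,1,0,0,0,0.3],[0,0,1,0,0,0,0.3],[0,0,0,0,0,0,0.3]]]'|grep -E 'pos|force:'
```

```text
position: [0.542, 0.0806, 0.1379]
force: [-0.5, 1.9, -0.4]
finger_force: 67.2
position: [0.542, 0.0807, 0.1358]
force: [-1.5, 2.4, 1.1]
finger_force: 67.5
```

```bash
python3 -m jog '[[[0,0,1,0,0,0,0.3],[0,0,1,0,0,0,0.3],[0,0,0,0,0,0,0.3]]]'|grep -E 'pos|force:'
python3 -m jog '[[[0,0,1,0,0,0,0.3],[0,0,1,0,0,0,0.3],[0,0,0,0,0,0,0.3]]]'|grep -E 'pos|force:'
python3 -c "
from h import *
s=bot.observe();print(s['moment'],s['tool_rot'])"
```

```text
position: [0.542, 0.0806, 0.1339]
force: [-1.9, 4.0, 2.8]
finger_force: 67.7
position: [0.542, 0.0806, 0.1319]
force: [-1.9, 3.0, 2.7]
finger_force: 67.9
[ 0.66713775  0.49092435 -0.44511139] [ 3.14152085e+00 -7.59760622e-05  2.36462986e+00]
```

```bash
python3 -m jog '[[[0,0,0,0,0,0.02,0.3],[0,0,1,0,0,0,0.3],[0,0,0.8,0,0,0,0.3],[0,0,0,0,0,0,0.3]]]'|grep -E 'pos|force:'
python3 - <<'E'
from h import *
s,p=snap('wrist','w7.png');print(s['force'],s['moment'])
for c in ('scene','side','wrist'):
    _,p=snap(c)
    for q in ('small_die','seat'): print(c,q,[(np.round(d['xyz'],4),round(d['conf'],2)) for d in bot.spot_point(q,p)[:5]])
E
```

```text
position: [0.542, 0.0806, 0.1303]
force: [-3.4, 3.2, 5.7]
finger_force: 68.4
[-3.36010586  3.24970283  5.74388644] [0.81743939 0.42734881 0.00536581]
scene small_die [(array([ 0.6087, -0.2029, -0.0013]), 0.81), (array([ 0.7175, -0.2945,  0.0017]), 0.8), (array([ 0.5907, -0.4217,  0.0006]), 0.73), (array([0.5394, 0.0785, 0.0304]), 0.63)]
scene seat [(array([0.5459, 0.0791, 0.0549]), 0.61), (array([0.5364, 0.077 , 0.0307]), 0.51)]
side small_die [(array([ 0.5897, -0.4224,  0.0038]), 0.84), (array([ 0.6129, -0.2023,  0.0021]), 0.78), (array([ 0.7163, -0.298 ,  0.    ]), 0.64), (array([0.5404, 0.0816, 0.0356]), 0.45)]
side seat [(array([0.5436, 0.0801, 0.0505]), 0.68)]
wrist small_die [(array([0.5442, 0.0812, 0.0335]), 0.87)]
wrist seat []
```

```bash
python3 -m jog '[[[0,0,0.7,0,0,0,0.3],[0,0,0.7,0,0,0,0.3],[0,0,0,0,0,0,0.3]]]'|grep -E 'pos|force:'
python3 -m jog '[[[0,0,0.5,0,0,0,0.3],[0,0,0,0,0,0,0.3],[0,0,0,0,0,0,0.3]]]'|grep -E 'pos|force:'
```

```text
position: [0.5421, 0.0806, 0.1301]
force: [-12.3, 2.8, 35.5]
finger_force: 71.5
position: [0.5421, 0.0806, 0.13]
force: [-15.9, 2.3, 47.3]
finger_force: 72.6
```

A hard stop at TCP 0.130, exactly the home height. Relieving the load and opening.

```bash
python3 -m jog '[[[0,0,-0.8,0,0,0,0.3],[0,0,-0.8,0,0,0,0.3],[0,0,0,0,0,0,0.3]]]'|grep -E 'pos|force:'
python3 -m jog '[[[0,0,0,0,0,0,1],[0,0,0,0,0,0,1],[0,0,0,0,0,0,1],[0,0,0,0,0,0,1],[0,0,0,0,0,0,1]]]'|grep -E 'pos|force:|wid'
python3 -m jog '[[[0,0,-20,0,0,0,1],[0,0,-40,0,0,0,1],[0,0,-45,0,0,0,1],[0,0,0,0,0,0,1],[0,0,0,0,0,0,1]]]'|grep -E 'pos|force:|wid'
python3 - <<'E'
from h import *
s,p=snap('wrist')
print(s['position'])
for q in ('small_die','seat','knob'): print(q,[(np.round(d['xyz'],4),round(d['conf'],2)) for d in bot.spot_point(q,p)[:5]])
_,p2=snap('side')
c=cv2.resize(p2['img'][160:280,190:310],(420,420),interpolation=2)
cv2.imwrite('pics/w8.png',np.hstack([cv2.resize(p['img'],(380,285)),c[:285,:]])[:,:,::-1] if 0 else np.hstack([p['img'][:,100:460],c])[:,:,::-1])
for q in ('small_die','knob'): print(q,[(np.round(d['xyz'],4),round(d['conf'],2)) for d in bot.spot_point(q,p2)[:5]])
E
```

```text
position: [0.542, 0.0807, 0.1302]
force: [-5.3, 2.7, 14.2]
finger_force: 68.3
position: [0.542, 0.0805, 0.1297]
force: [-0.0, 0.1, 0.5]
grip_width: 0.0851
finger_force: 0.0
position: [0.5422, 0.0808, 0.2356]
force: [0.2, 0.3, -0.5]
grip_width: 0.0852
finger_force: 0.0
[0.54220537 0.08082402 0.23558958]
small_die [(array([0.5439, 0.081 , 0.0342]), 0.94)]
seat []
knob [(array([ 0.5537, -0.0498,  0.0856]), 0.56)]
small_die [(array([0.5419, 0.0793, 0.0358]), 0.87), (array([ 0.5881, -0.4231,  0.0049]), 0.61), (array([ 6.131e-01, -2.026e-01, -5.000e-04]), 0.61), (array([ 0.7126, -0.2993, -0.0008]), 0.6)]
knob [(array([ 0.5517, -0.0542,  0.0901]), 0.84)]
```

View pics/w8.png

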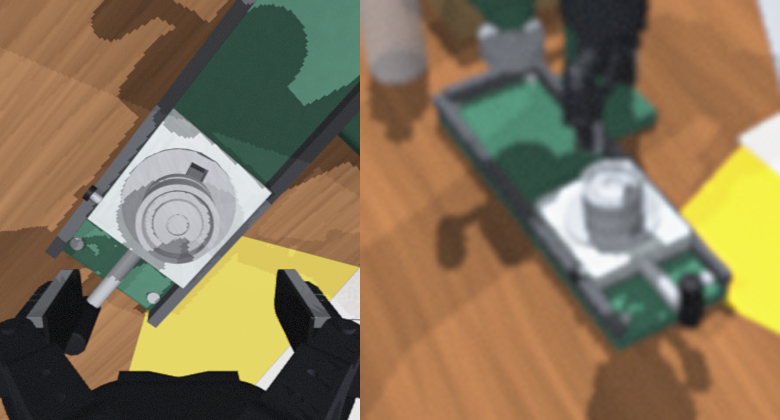

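The wrist view shows the die sunk in the ring, centred at (175,222) with its body on the ring face. Only the keyway's outer end shows, at (197,172). The side view agrees that it stands upright. Next I'll pinch the knob along the slide.

```bash
python3 -m jog '[[[0,0,0,0,0,-0.15,1],[0,0,0,0,0,-0.15,1],[0,0,0,0,0,-0.15,1],[0,0,0,0,0,-0.15,1],[0,0,0,0,0,-0.15,1]]]'|grep -E 'rot'
python3 -m jog '[[[0,0,0,0,0,-0.14,1],[0,0,0,0,0,0,1],[0,0,0,0,0,0,1]]]'|grep -E 'pos|rot'
python3 -c "
from h import *
print(bot.observe()['qpos'])
todo([.5545,-.0535,.125],3.2337)"
```

```text
tool_rot: [-3.141, -0.001, 3.101]
position: [0.5419, 0.0803, 0.2346]
tool_rot: [3.142, -0.0, -3.053]
[-0.40903101  0.49784184  0.21006598  1.87987566 -0.14235911  0.77864836
  1.53706542]
pos [0.5419 0.0803 0.2346] rpy [ 3.142 -0.    -3.053] tool mm [  -0.7 -134.4  109.6]
turn wz -0.004 at target axes mm [  -0.2 -134.4  109.6]
```

```bash
python3 -m jog '[[[0,-45,0,0,0,0,1],[0,-45,0,0,0,0,1],[-0.5,-44.4,0,0,0,0,1],[0,0,0,0,0,0,1],[0,0,0,0,0,0,1]]]'|grep -E 'pos|rot'
python3 - <<'E'
from h import *
s,p=snap('wrist')
for q in ('knob','small_die'): print(q,[(np.round(d['xyz'],4),round(d['conf'],2)) for d in bot.spot_point(q,p)[:3]])
todo([.5545,-.0535,.125])
E
```

```text
position: [0.5549, -0.054, 0.2346]
tool_rot: [-3.141, -0.0, -3.054]
knob [(array([ 0.5538, -0.0522,  0.0869]), 0.88)]
small_die [(array([0.5421, 0.0818, 0.0319]), 0.97), (array([ 0.7127, -0.2979, -0.0012]), 0.75), (array([ 6.109e-01, -2.018e-01, -4.000e-04]), 0.59)]
pos [ 0.555  -0.0519  0.2347] rpy [ 3.141 -0.    -3.048] tool mm [  0.6  -1.6 109.7]
```

```bash
python3 -m jog '[[[0,0,40,0,0,0,1],[0,0,40,0,0,0,1],[0,0,20,0,0,0,1],[0,0,9,0,0,0,1],[0,0,0,0,0,0,1]]]'|grep -E 'pos|force:'
python3 -m jog '[[[0,0,0,0,0,0,0.1],[0,0,0,0,0,0,0.1],[0,0,0,0,0,0,0.1],[0,0,0,0,0,0,0.1],[0,0,0,0,0,0,0.1]]]' 30|grep -E 'pos|force|wid|clock'
python3 -m jog '[[[0,0,0,0,0,0,0.1],[0,0,0,0,0,0,0.1],[0,0,0,0,0,0,0.1]]]' 30|grep -E 'pos|force|wid'
```

```text
position: [0.5548, -0.0524, 0.1252]
force: [0.1, 0.9, 0.5]
finger_force: 0.0
clock: 20.2
position: [0.5552, -0.0531, 0.1265]
force: [-2.1, 0.1, 7.3]
grip_width: 0.0233
finger_force: 29.0
position: [0.5552, -0.0531, 0.1265]
force: [-1.1, 2.2, 8.6]
grip_width: 0.0231
finger_force: 29.0
```

```bash
python3 -m jog '[[[0,4,0,0,0,0,0.1],[0,8,0,0,0,0,0.1],[0,10,0,0,0,0,0.1],[0,10,0,0,0,0,0.1],[0,10,0,0,0,0,0.1]]]' 40|grep -E 'pos|force|wid'
python3 -m jog '[[[0,10,0,0,0,0,0.1],[0,10,0,0,0,0,0.1],[0,10,0,0,0,0,0.1],[0,10,0,0,0,0,0.1],[0,10,0,0,0,0,0.1]]]'|grep -E 'pos|force|wid'
python3 - <<'E'
from h import *
_,p=snap('side')
for q in ('small_die','knob'): print(q,[(np.round(d['xyz'],4),round(d['conf'],2)) for d in bot.spot_point(q,p)[:1]])
E
```

```text
position: [0.5516, -0.012, 0.1265]
force: [1.7, -5.2, 5.7]
grip_width: 0.0231
finger_force: 39.2
position: [0.5471, 0.0379, 0.1265]
force: [2.3, -5.6, 5.4]
grip_width: 0.0228
finger_force: 39.1
small_die [(array([ 7.154e-01, -2.993e-01, -3.000e-04]), 0.75)]
knob [(array([0.5496, 0.0359, 0.0922]), 0.64)]
```

Sliding at about 5 N, as expected. About 94 mm is left, so I'll do 80 mm and then creep.

```bash
python3 -m jog '[[[0,10,0,0,0,0,0.1],[0,10,0,0,0,0,0.1],[0,10,0,0,0,0,0.1],[0,10,0,0,0,0,0.1],[0,10,0,0,0,0,0.1]]]'|grep -E 'pos|force:'
python3 -m jog '[[[0,10,0,0,0,0,0.1],[0,10,0,0,0,0,0.1],[0,4,0,0,0,0,0.1],[0,4,0,0,0,0,0.1],[0,0,0,0,0,0,0.1]]]'|grep -E 'pos|force:'
python3 -m jog '[[[0,2,0,0,0,0,0.1],[0,2,0,0,0,0,0.1],[0,2,0,0,0,0,0.1],[0,0,0,0,0,0,0.1]]]'|grep -E 'pos|force:'
python3 -m jog '[[[0,2,0,0,0,0,0.1],[0,2,0,0,0,0,0.1],[0,0,0,0,0,0,0.1]]]'|grep -E 'pos|force:'
```

```text
position: [0.5427, 0.0878, 0.1265]
force: [4.4, -6.4, 4.3]
finger_force: 39.8
position: [0.5402, 0.1165, 0.1265]
force: [3.3, 1.1, 4.6]
finger_force: 39.9
position: [0.5397, 0.1219, 0.1266]
force: [5.0, -1.9, 5.9]
finger_force: 40.0
position: [0.5393, 0.1258, 0.1266]
force: [4.6, -2.3, 5.2]
finger_force: 40.0
```

```bash
python3 -m jog '[[[0,2,0,0,0,0,0.1],[0,2,0,0,0,0,0.1],[0,0,0,0,0,0,0.1]]]'|grep -E 'pos|force:'
python3 -m jog '[[[0,1.5,0,0,0,0,0.1],[0,1.5,0,0,0,0,0.1],[0,0,0,0,0,0,0.1]]]'|grep -E 'pos|force:'
python3 -m jog '[[[0,1,0,0,0,0,0.1],[0,1,0,0,0,0,0.1],[0,0,0,0,0,0,0.1]]]'|grep -E 'pos|force:'
```

```text
position: [0.539, 0.1298, 0.1265]
force: [4.9, -2.4, 5.1]
finger_force: 40.0
position: [0.5387, 0.1327, 0.1265]
force: [5.3, -2.9, 5.9]
finger_force: 40.0
position: [0.5387, 0.1331, 0.1265]
force: [5.5, -11.9, 6.3]
finger_force: 40.2
```

```bash
python3 -m jog '[[[0,1,0,0,0,0,0.1],[0,0,0,0,0,0,0.1]]]'|grep -E 'pos|force:'
python3 -m jog '[[[0,0,0,0,0,0,1],[0,0,0,0,0,0,1],[0,0,0,0,0,0,1],[0,0,0,0,0,0,1],[0,0,0,0,0,0,1]]]'|grep -E 'pos|force|wid'
python3 -c "
from h import *
todo([.5387,.1331,.125])"
```

```text
position: [0.5387, 0.1332, 0.1265]
force: [6.5, -17.5, 6.9]
finger_force: 40.5
position: [0.5372, 0.1362, 0.1258]
force: [1.4, 0.3, 0.5]
grip_width: 0.0856
finger_force: 0.0
pos [0.5372 0.1362 0.1258] rpy [ 3.141 -0.    -3.048] tool mm [-1.2 -3.2  0.8]
```

Against the stop: the force climbed without motion. Rising clear and backing off, then a last look.

```bash
python3 -m jog '[[[0,-2,-30,0,0,0,1],[0,0,-40,0,0,0,1],[0,-20,-40,0,0,0,1],[0,-40,0,0,0,0,1],[0,-40,0,0,0,0,1]]]'|grep -E 'pos|force:'
python3 -m jog '[[[0,-40,0,0,0,0,1],[0,0,0,0,0,0,1],[0,0,0,0,0,0,1]]]'|grep -E 'pos|force:|clock'
python3 - <<'E'
from h import *
ims=[]
for c in ('wrist','side','scene'):
    _,p=snap(c); ims.append(p['img'])
    for q in ('small_die','knob','seat','press_head','large_die'): print(c,q,[(np.round(d['xyz'],4),round(d['conf'],2)) for d in bot.spot_point(q,p)[:5]])
cv2.imwrite('pics/end.png',np.hstack([cv2.resize(ims[0],(400,300)),cv2.resize(ims[1][120:270,170:370],(400,300),interpolation=2)])[:,:,::-1])
E
```

```text
position: [0.5472, 0.034, 0.2371]
force: [-0.1, -0.2, -0.4]
finger_force: 0.0
clock: 25.75
position: [0.5505, -0.006, 0.2358]
force: [0.5, 0.7, 0.1]
finger_force: 0.0
wrist small_die [(array([ 0.612 , -0.2004, -0.0018]), 0.95), (array([0.5383, 0.1338, 0.0864]), 0.64)]
wrist knob [(array([0.5381, 0.1352, 0.0882]), 0.82)]
wrist seat []
wrist press_head []
wrist large_die []
side small_die [(array([ 0.5908, -0.4234,  0.0038]), 0.94), (array([ 7.145e-01, -2.963e-01,  1.000e-04]), 0.91), (array([0.5264, 0.2674, 0.0332]), 0.78), (array([ 0.6147, -0.2018, -0.0007]), 0.75)]
side knob [(array([0.5359, 0.1302, 0.0905]), 0.73), (array([ 0.5237,  0.2597, -0.0031]), 0.66)]
side seat [(array([0.5256, 0.2618, 0.0522]), 0.58)]
side press_head [(array([0.5272, 0.2692, 0.1176]), 0.81)]
side large_die [(array([ 0.4577, -0.3019, -0.0016]), 0.77), (array([0.5243, 0.2662, 0.0516]), 0.69)]
scene small_die [(array([ 6.116e-01, -2.015e-01, -1.000e-04]), 0.71), (array([ 7.175e-01, -2.948e-01,  7.000e-04]), 0.56), (array([ 0.5897, -0.421 , -0.001 ]), 0.55)]
scene knob [(array([0.5368, 0.1335, 0.0841]), 0.87)]
scene seat [(array([0.5281, 0.264 , 0.0519]), 0.84)]
scene press_head [(array([0.5245, 0.2633, 0.1196]), 0.8), (array([ 7.618e-01, -1.666e-01,  7.000e-04]), 0.17)]
scene large_die [(array([ 0.4601, -0.3064,  0.0033]), 0.73), (array([ 0.4571,  0.4435, -0.0017]), 0.45)]
```

View pics/end.png

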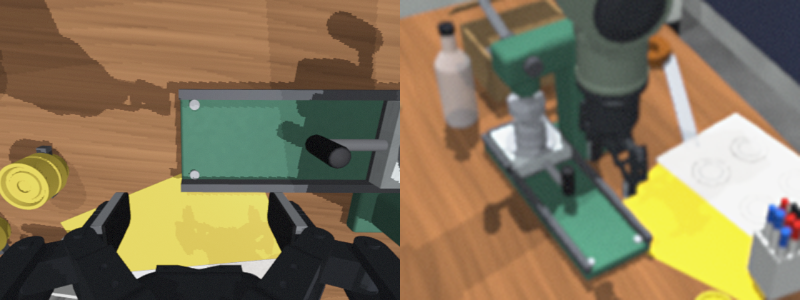

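The side view shows the die under the press head at (525,125) and the knob at (568,180) well in. The gripper is clear and nothing else has moved.

```bash
python3 -c "
from h import *
print(bot.job_done())"
```

```text
the job is handed in; nothing more can be done
None
```

The small die is fully home in the seat, the shuttle is in against its stop under the press head, the gripper is clear, and the job is handed in at about 26 s; no verdict came back.

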